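# Put the stone-carving kit back in its tray

### The job

Clear up the carving bench: lay the flat chisel, the point chisel and the rasp in the orange tray, each flat on the foam panel that shows its own outline, squarely over the outline and pointing the same way. The paintbrush and the clay loop tool look similar but do not belong in this tray: leave them where they lie.

Things in the scene. Friction and masses are not known exactly. Their poses are not given: they have to be found in the camera images.
- flat_chisel: Flat stone chisel: bright steel blade that flares from 10 to 36 mm wide in a fan, 4 mm thick. Loose, 80 g, 170 mm long: wooden octagonal handle 110 mm long, 20 mm across flats, a 10 mm collar, then the 50 mm working end. Origin: on the handle's axis midway along the handle, 10 mm above the table; x runs towards the working end (tip at x = 115, butt at -55 mm), at the start within 15 degrees of world +x; z up.
- point_chisel: Point chisel: a round steel rod 9 mm thick that tapers to a sharp point. Loose, 80 g, 170 mm long: wooden octagonal handle 110 mm long, 20 mm across flats, a 10 mm collar, then the 50 mm working end. Origin: on the handle's axis midway along the handle, 10 mm above the table; x runs towards the working end (tip at x = 115, butt at -55 mm), at the start within 15 degrees of world +x; z up.
- rasp: Rasp: a straight parallel dark steel bar 18 mm wide and 5 mm thick with fine cross ridges. Loose, 80 g, 170 mm long: wooden octagonal handle 110 mm long, 20 mm across flats, a 10 mm collar, then the 50 mm working end. Origin: on the handle's axis midway along the handle, 10 mm above the table; x runs towards the working end (tip at x = 115, butt at -55 mm), at the start within 15 degrees of world +x; z up.
- paintbrush: Look-alike: a flat paintbrush with a 26 mm wide aluminium band and dark brown bristles 27 mm wide. To be left alone. Loose, 80 g, 170 mm long: wooden octagonal handle 110 mm long, 20 mm across flats, a 10 mm collar, then the 50 mm working end. Origin: on the handle's axis midway along the handle, 10 mm above the table; x runs towards the working end (tip at x = 115, butt at -55 mm), at the start within 15 degrees of world +x; z up.
- loop_tool: Look-alike: a clay loop tool whose end is an open ring of wire, 31 mm wide. To be left alone. Loose, 80 g, 170 mm long: wooden octagonal handle 110 mm long, 20 mm across flats, a 10 mm collar, then the 50 mm working end. Origin: on the handle's axis midway along the handle, 10 mm above the table; x runs towards the working end (tip at x = 115, butt at -55 mm), at the start within 15 degrees of world +x; z up.
- tray: Open orange plastic tray, fixed, 208 (x) x 268 (y) mm outside, walls 4 mm thick and 28 mm high with a lip about 4 mm outwards, floor 4 mm. It holds the three foam panels side by side, parallel to its x, origins at x = -30 and y = -70, 0, 70 mm. Origin: centre of its underside, on the table; z up.
- pocket_flat: Foam panel whose outline flares to a 36 mm fan: place of the flat chisel. Fixed flat black foam, 196 x 67 mm, in the tray, top 12 mm above the table, with a pale life-size printed outline (no recess). Origin: on the top, middle of the outline's handle; x along the outline to its working end, z up. Tool laid right: its origin 10 mm above this one, x along this x. The three panels swap places between starts.
- pocket_point: Foam panel whose outline narrows from 9 mm to a point: place of the point chisel. Fixed flat black foam, 196 x 67 mm, in the tray, top 12 mm above the table, with a pale life-size printed outline (no recess). Origin: on the top, middle of the outline's handle; x along the outline to its working end, z up. Tool laid right: its origin 10 mm above this one, x along this x. The three panels swap places between starts.
- pocket_rasp: Foam panel whose outline ends in a straight bar 18 mm wide: place of the rasp. Fixed flat black foam, 196 x 67 mm, in the tray, top 12 mm above the table, with a pale life-size printed outline (no recess). Origin: on the top, middle of the outline's handle; x along the outline to its working end, z up. Tool laid right: its origin 10 mm above this one, x along this x. The three panels swap places between starts.
Mind the look-alikes: they are no part of the job. Leave any green look-alike of the flat_chisel alone.

How it is judged (in metres and radians):
At the end, for the whole second after the job is handed in: Flat chisel, point chisel and rasp rest each on its own panel: handle middle within 15 mm of the outline's, direction within 0.2 rad, same way round, handle axis 4 to 16 mm above the foam. Paintbrush and loop tool within 20 mm of their starts (never over 30) (horizontal distance between flat_chisel and pocket_flat below 0.015 m and angle between the x axis of flat_chisel and the x axis of pocket_flat, either way round below 0.2 rad and z of flat_chisel in the frame of pocket_flat between 0.004 and 0.016 m and x of tray in the frame of flat_chisel above 0 m and linear speed of each of flat_chisel, point_chisel, rasp below 0.02 m/s and horizontal distance between point_chisel and pocket_point below 0.015 m and angle between the x axis of point_chisel and the x axis of pocket_point, either way round below 0.2 rad and z of point_chisel in the frame of pocket_point between 0.004 and 0.016 m and x of tray in the frame of point_chisel above 0 m and horizontal distance between rasp and pocket_rasp below 0.015 m and angle between the x axis of rasp and the x axis of pocket_rasp, either way round below 0.2 rad and z of rasp in the frame of pocket_rasp between 0.004 and 0.016 m and x of tray in the frame of rasp above 0 m and distance of each of paintbrush, loop_tool from where it was at the start of the episode below 0.02 m); the robot touches nothing.
It fails at once if the paintbrush was disturbed (moved more than 30 mm) (distance of paintbrush from where it was at the start of the episode above 0.03 m).
It fails at once if the loop tool was disturbed (moved more than 30 mm) (distance of loop_tool from where it was at the start of the episode above 0.03 m).
It also fails if it takes over 80 s, if anything falls off the work surface, if the arm or the gripper's body presses on something with over 40 N, if the wrist force passes 120 N, or if a joint passes its speed limit or range.

### The arm

A 7-joint arm with a two-finger parallel gripper is mounted at the origin on the work surface. World frame = base frame: x ahead of the robot, y to its left, z up, the work surface at z = 0. Lengths are in mm, angles in rad, forces in N, time in s.
With the tool pointing down it reaches from about 425 to 950 mm from the base axis. Payload 16.7 kg.
Tool frame: the origin (TCP) lies midway between the tips of the shut fingers; the grasp point (between the pads) lies 19 mm behind it; z points along the fingers, y is the line along which they close (so a half turn about z gives the same grasp; the last joint's range is limited). The gripper opens to 94 mm and grips with 3 to 60 N. Pads are 16 mm wide; open, the fingers measure 119 mm over their backs; the gripper's body (75 mm by 177 mm) begins 78 mm behind the grasp point.
Start: joints at [1.089, 0.426, 0.074, 1.606, -0.034, 1.111, -0.067], TCP at [220.484, -637.935, 205.467] pointing down, gripper open.
Joint ranges: [-2.85, 2.85], [-0.5, 2.14], [-1.23, 1.37], [0.21, 2.46], [-1.02, 4.16], [0.16, 2.05], [-2.73, 2.73]. Speed limits (rad/s): [1.89, 1.89, 2.39, 2.39, 3.01, 3.01, 3.01].

### API

Orientations are given as a 3x3 rotation matrix whose columns are the frame's x, y, z axes.
In Python, from cell import * gives the robot as it stands. The module is installed in compiled form; this text tells all that it offers.
- The arm moves only by the tool servo_tool, never from a script. Its argument "moves" is a list of rows, each a list of 3 entries, a list of its own where there are three numbers: the shift along the tool's x, y, z normalised to -1 to 1, where 1 is 0.03 m, then the turn about the tool's z normalised to -1 to 1, where 1 is 0.08 rad, then the opening, from 0 (shut) to 1 (fully open). In form: [[[tx, ty, tz], twist, grip], ...]. A call has 1 to 8 rows; each row shifts and turns the commanded pose from where the row before left it, along the tool's axes as they then stand; what a row does not reach is not made up. A row lasts 1/12 s, in which the tool goes at most 41.7 mm and 7.16 degrees, less where a joint would pass 70% of its speed; a pose out of reach is approached as far as the arm can. A call with a number of a shift or a turn outside -1 to 1 is refused whole. A call with a gripper value outside its range is refused whole. The fingers move at their own pace and stop on an object; the grip force is fixed at half the most. Time passes only in rows, so rows that do not move let the fingers close. It gives the time, the measured TCP pose, the force, the opening and the grip force at its end, in the units of the state.
- state(): the state, without advancing time (a new reading comes with each control period).
- get_image(name): name is "side" or "top"; returns (picture, depth): 420x560x3 uint8, red, green, blue; 420x560 float32, mm along the optical axis (not along the pixel's ray), 0 where there is no reading.
- calibration(name): a dict with "vertical_fov" (degrees; the focal length in pixels is half the picture's height over the tangent of half this angle, whatever the lens; pixels are square), "cx", "cy" (the principal point, pixels), "rvec" (rotation vector, rad) and "tvec" (3), from world to camera coordinates, as OpenCV has them. Camera axes: x right, y down, z forward; pixel columns grow to the right and rows downward; lengths in mm; the calibration is good to about 2 mm. A picture is of the moment at which its call begins. calibration takes no time and is no camera call.
- sign_off(): hands the job in; it is judged then, once.
The state is a dict: "time_s": time; "joints": joint angles; "joint_vel": joint speeds; "joint_torque": joint torques, N m; "tool_pos": TCP position; "orientation": TCP orientation; "force": force on the tool from outside, world axes, zero at the start; "torque": the same for the moment, N m; "grip_width": finger opening in mm; "grasp_force": force on a finger pad.
Only numpy, scipy, OpenCV 4.12 (cv2) and the standard library are available. Lean on these libraries where they do the work, as an engineer would, in place of code of your own. Each camera call takes 0.05 s, during which the arm holds its last target. There are 200 camera calls.

## Working session

There is one attempt and no reset: what is moved stays moved. The work goes in short steps, Python scripts to look and compute and a tool call to move; the robot and the scene stay as the last step left them, time stands still between calls to the robot, and variables do not carry over. Pictures are saved under pics/ and viewed, at most 14 in all, crops included, and the job is handed in when it is done.

Besides the shell and the picture viewer there is one more tool, called after ">>>" as a command line: name --argument value ..., lists and objects as JSON in quotes. servo_tool: Moves the arm, as the interface text tells. Its arguments: {"type":"object","properties":{"moves":{"type":"array"}},"required":["moves"]}

```bash
mkdir -p pics; cat > h.py <<'E'
from cell import *
import numpy as np, cv2
def cam(n):
    c=calibration(n); f=210/np.tan(np.radians(c["vertical_fov"])/2)
    R=cv2.Rodrigues(np.array(c["rvec"],float))[0]; t=np.array(c["tvec"],float).ravel()
    return f,c["cx"],c["cy"],R,t
def pix2w(n,u,v,d):
    f,cx,cy,R,t=cam(n); d=np.asarray(d,float)
    p=np.stack([(np.asarray(u)-cx)/f*d,(np.asarray(v)-cy)/f*d,d],-1)
    return (p-t)@R
def ray(n,u,v,z):
    f,cx,cy,R,t=cam(n); d=R.T@np.array([(u-cx)/f,(v-cy)/f,1]); o=-R.T@t
    return o+d*(z-o[2])/d[2]
def w2pix(n,p):
    f,cx,cy,R,t=cam(n); q=R@np.asarray(p,float)+t
    return f*q[0]/q[2]+cx,f*q[1]/q[2]+cy
def shot(n,fn):
    im,d=get_image(n); cv2.imwrite("pics/"+fn+".png",im[:,:,::-1]); np.savez("pics/"+fn,im=im,d=d); return im,d
E
python3 - <<'E'
from h import *
for n in("top","side"):
    shot(n,n+"0"); f,cx,cy,R,t=cam(n); print(n,calibration(n),f,-R.T@t)
s=state(); print(s["tool_pos"],s["orientation"],s["time_s"],s["grip_width"])
E
```

```text
top {'vertical_fov': 51.12548444320491, 'cx': 279.48816237940247, 'cy': 207.21569759200156, 'rvec': array([ 2.13087093, -2.16673217,  0.1853122 ]), 'tvec': array([-23.01939824, 444.19253848, 998.46347913])} 439.03623717382214 [ 284.74730639  -11.14996095 1055.25393767]
side {'vertical_fov': 45.111770015131434, 'cx': 276.90318743152073, 'cy': 210.80759529136415, 'rvec': array([ 0.30548819, -2.75546391,  1.30464839]), 'tvec': array([ 439.15422482,  118.85917623, 1024.50105272])} 505.58947183329025 [288.18668858 795.18195152 735.67685874]
[ 220.34358769 -637.60516031  204.8461582 ] [[ 9.45151006e-01  3.26633363e-01 -4.71778630e-04]
 [ 3.26633690e-01 -9.45150404e-01  1.07084868e-03]
 [-9.61268561e-05 -1.16621250e-03 -9.99999315e-01]] 0.1 93.75839162204913
```

View pics/top0.png

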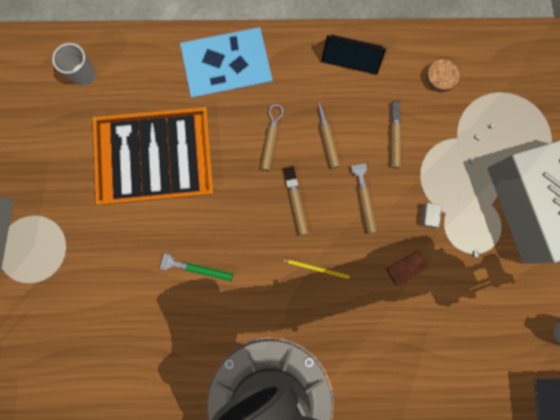

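View pics/side0.png

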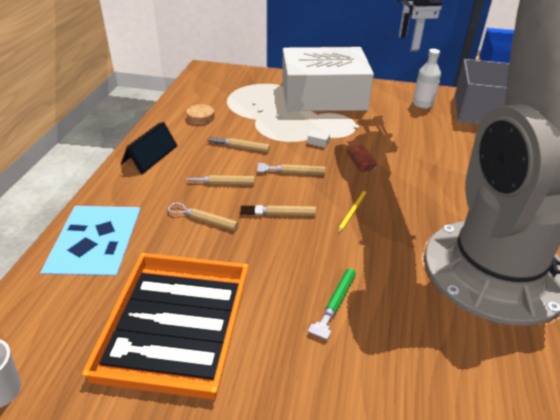

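Candidates in the top view:
- Flat chisel: (363,198), fan end at (360,170). The green look-alike at (195,268) and the paintbrush at (295,200) could be mistaken for it.
- Point chisel: (328,135). The loop tool is at (270,135) and the yellow pencil at (317,269).
- Rasp: (396,133), with a dark bar.
- Panels, left to right: flat (125,158), point (154,157), rasp (183,155).

Next I'll check these in a close crop and measure them.

```bash
python3 - <<'E'
from h import *
a=np.load("pics/top0.npz"); im,d=a["im"],a["d"]
c=im[90:245,90:420,::-1]; cv2.imwrite("pics/crop.png",cv2.resize(c,None,fx=2.4,fy=2.4,interpolation=cv2.INTER_CUBIC))
V,U=np.mgrid[0:420,0:560]; W=pix2w("top",U,V,d)
print("table z",np.median(W[240:260,240:280,2]))
# tools: height segmentation
for n,(u0,u1,v0,v1) in dict(loop=(255,290,95,175),point=(312,345,95,172),rasp=(385,405,95,172),brush=(278,312,160,240),flat=(348,380,158,238)).items():
    w=W[v0:v1,u0:u1].reshape(-1,3); hsv=cv2.cvtColor(im[v0:v1,u0:u1],cv2.COLOR_RGB2HSV)
    w=w[w[:,2]>9]   # proud of table
    m=w[:,:2].mean(0); q=w[:,:2]-m; e=np.linalg.svd(q,full_matrices=False)[2][0]; e*=np.sign(e[0]); s=q@e
    print(n,len(w),"ends",m+e*s.min(),m+e*s.max(),"ang",np.arctan2(e[1],e[0]),"len",np.ptp(s),"ztop",np.percentile(w[:,2],[50,90]))
# outlines
g=im.min(2)
for n,(u0,u1,v0,v1) in dict(pf=(114,136,118,198),pp=(145,163,115,196),pr=(172,193,112,193)).items():
    M=g[v0:v1,u0:u1]>140; w=W[v0:v1,u0:u1][M]
    m=w[:,:2].mean(0); q=w[:,:2]-m; e=np.linalg.svd(q,full_matrices=False)[2][0]; e*=np.sign(e[0]); s=q@e
    print(n,len(w),"ends",m+e*s.min(),m+e*s.max(),"ang",np.arctan2(e[1],e[0]),"len",np.ptp(s),"z",np.median(w[:,2]))
E
```

```text
table z -0.49370814290143455
loop 499 ends [284.90265519  -5.24683107] [706.81121097 -16.34992261] ang -0.026310273404892552 len 422.0546268935727 ztop [16.90520197 20.79663692]
point 461 ends [270.21496426 -74.35948396] [ 699.11965501 -172.96788043] ang -0.22598051430500363 len 440.0941372027598 ztop [17.15279816 21.03698014]
rasp 529 ends [ 226.51824794 -137.67617715] [ 699.7675147  -355.47182488] ang -0.431314846072914 len 520.9604713024951 ztop [16.0922038 20.8750319]
brush 634 ends [289.48779239 -79.95900046] [548.33023411 -62.12647466] ang 0.06878467437760998 len 259.4559858813189 ztop [16.1885657 21.0241158]
flat 589 ends [ 251.04963185 -194.43917159] [ 549.37560647 -249.28632578] ang -0.18181934697124089 len 303.32589315452583 ztop [16.05232231 20.97256756]
pf 636 ends [239.91641624 294.54531908] [657.67633791 355.81073722] ang 0.14561423388447226 len 422.22837850648153 z 11.810659333724837
pp 506 ends [234.16266032 189.08120127] [655.27148838 295.46644513] ang 0.24745358353198538 len 434.3391131065837 z 11.855186492318717
pr 591 ends [262.89174901 164.09749681] [669.34808317 214.78770279] ang 0.12407195704115462 len 409.60499088003564 z 11.625410035269317
```

View pics/crop.png

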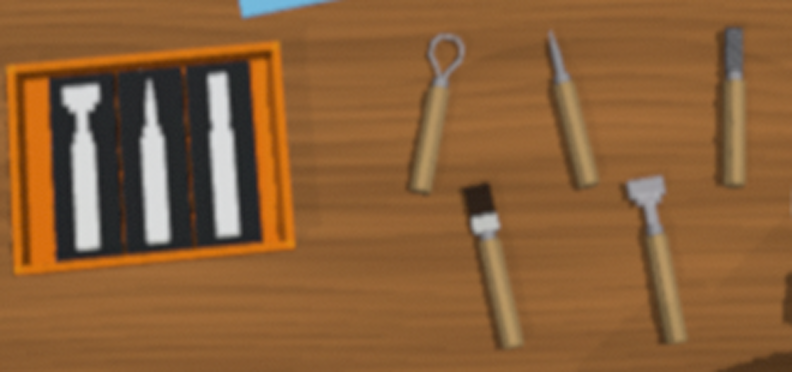

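The crop confirms the choices. Left to right on the bench they are the loop tool, paintbrush, point chisel, flat chisel and rasp, and the tray panels run flat, point, rasp. Next I'll refit without the missing depth readings and cross-check in the side view.

```bash
cat > meas.py <<'E'
from h import *
def fit(w):
    m=w[:,:2].mean(0); q=w[:,:2]-m; e=np.linalg.svd(q,full_matrices=False)[2][0]; e*=np.sign(e[0]); s=q@e
    lo,hi=np.percentile(s,[.7,99.3]); return m,e,m+e*lo,m+e*hi
def clean(w,zlo,zhi):
    w=w[(w[:,2]>zlo)&(w[:,2]<zhi)]; return w[np.linalg.norm(w[:,:2]-np.median(w[:,:2],0),axis=1)<130]
def rep(n,w):
    m,e,lo,hi=fit(w); o=lo+55*e
    print(n,len(w),"butt",lo.round(1),"end",hi.round(1),"origin",o.round(1),"ang %.3f"%np.arctan2(e[1],e[0]),"len %.0f"%np.linalg.norm(hi-lo),"z90 %.1f"%np.percentile(w[:,2],90))
V,U=np.mgrid[0:420,0:560]
def run(n,im,d,boxes,zlo=5,zhi=30,white=False):
    W=pix2w(n,U,V,d); ok=(d>100)
    for k,(u0,u1,v0,v1) in boxes.items():
        M=ok[v0:v1,u0:u1]
        if white: M=M&(im[v0:v1,u0:u1].min(2)>130)
        rep(n+" "+k,clean(W[v0:v1,u0:u1][M],zlo,zhi))
TT=dict(loop=(255,290,95,175),point=(312,345,95,172),rasp=(385,405,95,172),brush=(278,312,160,240),flat=(348,380,158,238))
PT=dict(pf=(114,136,118,198),pp=(145,163,115,196),pr=(172,193,112,193))
TS=dict(point=(182,258,170,192),rasp=(204,272,133,156),flat=(254,328,158,180),brush=(236,320,200,222),loop=(164,240,198,232))
PS=dict(pf=(106,218,335,370),pp=(125,226,310,333),pr=(137,234,280,301))
E
python3 - <<'E'
from meas import *
for n,T,P in(("top",TT,PT),("side",TS,PS)):
    a=np.load(f"pics/{n}0.npz"); run(n,a["im"],a["d"],T); run(n,a["im"],a["d"],P,white=True)
E
```

```text
top loop 513 butt [531.  -10.2] end [705.9 -19.6] origin [585.9 -13.2] ang -0.053 len 175 z90 20.4
top point 466 butt [ 544.2 -167.5] end [ 702.8 -135.2] origin [ 598.1 -156.5] ang 0.200 len 162 z90 20.6
top rasp 573 butt [ 542.8 -315.6] end [ 710.4 -326.1] origin [ 597.7 -319.1] ang -0.063 len 168 z90 20.3
top brush 647 butt [381.3 -86.3] end [546.2 -53.3] origin [435.2 -75.5] ang 0.198 len 168 z90 20.5
top flat 620 butt [ 382.7 -248. ] end [ 549.9 -225.6] origin [ 437.2 -240.7] ang 0.133 len 169 z90 20.7
top pf 662 butt [487.9 337. ] end [657.4 350.7] origin [542.7 341.4] ang 0.081 len 170 z90 14.0
top pp 527 butt [494.4 267.1] end [654.9 280.3] origin [549.2 271.6] ang 0.082 len 161 z90 14.3
top pr 621 butt [499.3 197.4] end [667. 211.] origin [554.1 201.8] ang 0.081 len 168 z90 13.8
side point 464 butt [ 544.3 -164.6] end [ 702.9 -134.5] origin [ 598.3 -154.3] ang 0.188 len 161 z90 21.5
side rasp 422 butt [ 543.4 -312.7] end [ 711.8 -326.8] origin [ 598.3 -317.3] ang -0.084 len 169 z90 21.2
side flat 512 butt [ 382.7 -244.4] end [ 549.6 -225.9] origin [ 437.4 -238.3] ang 0.110 len 168 z90 21.3
side brush 681 butt [382.2 -82. ] end [545.8 -52.8] origin [436.3 -72.3] ang 0.177 len 166 z90 21.2
side loop 548 butt [542.4   7.3] end [706.9 -29.1] origin [596.1  -4.6] ang -0.218 len 169 z90 21.3
side pf 1331 butt [486.7 335.1] end [657.  348.8] origin [541.5 339.5] ang 0.080 len 171 z90 14.6
side pp 927 butt [491.9 265.4] end [656.7 278.5] origin [546.8 269.8] ang 0.079 len 165 z90 14.8
side pr 910 butt [497.6 195.8] end [667. 209.] origin [552.5 200.1] ang 0.078 len 170 z90 14.7
```

```bash
cat > go.py <<'E'
import sys; from h import *
# usage: go.py x y z yaw  -> total in move units, expressed in tool frame after the twist has been done
x,y,z,yaw=map(float,sys.argv[1:]); s=state(); R=np.array(s["orientation"]); p=np.array(s["tool_pos"])
cur=np.arctan2(R[1,0],R[0,0]); tw=cur-yaw
Rt=np.array([[np.cos(yaw),np.sin(yaw),0],[np.sin(yaw),-np.cos(yaw),0],[0,0,-1]])
print("yaw %.3f twist units %.2f shift units"%(cur,tw/.08),((Rt.T@(np.array([x,y,z])-p))/30).round(2),"pos",p.round(1),"t",s["time_s"],"grip",round(s["grip_width"],1))
E
python3 go.py 598 -318.5 100 -0.07
python3 - <<'E'
from meas import *
d=np.load("pics/top0.npz")["d"]; W=pix2w("top",U,V,d); b=W[130:270,430:558].reshape(-1,3); b=b[(d[130:270,430:558].ravel()>100)&(b[:,2]>30)]
print(b.min(0),b.max(0))
E
```

```text
yaw 0.333 twist units 5.03 shift units [ 11.81 -11.49   3.49] pos [ 220.3 -637.6  204.8] t 0.1 grip 93.8
[ 302.05836583 -656.29419908   30.04902874] [ 572.86515419 -387.32764804  127.09845016]
```

>>> servo_tool --moves '[[[0,0,0],1,0.43],[[0,0,0],1,0.43],[[0,0,0],1,0.43],[[0,0,0],1,0.43],[[0,0,0],1,0.43],[[0.9,-0.88,0],0,0.43],[[0.9,-0.88,0],0,0.43],[[0.9,-0.88,0],0,0.43]]'

```text
time_s: 0.77
tool_pos: [307.0, -563.3, 205.0]
orientation: [[0.998, -0.069, -0.001], [-0.069, -0.998, 0.001], [-0.001, -0.001, -1.0]]
force: [1.0, 0.0, 0.9]
grip_width: 43.9
grasp_force: 0.0
```

>>> servo_tool --moves '[[[0.9,-0.88,0],0,0.43],[[0.9,-0.88,0],0,0.43],[[0.9,-0.88,0],0,0.43],[[0.9,-0.88,0],0,0.43],[[0.9,-0.88,0],0,0.43],[[0.9,-0.88,0],0,0.43],[[0.9,-0.88,0],0,0.43],[[0.9,-0.88,0],0,0.43]]'

```text
time_s: 1.43
tool_pos: [537.4, -366.7, 205.3]
orientation: [[0.998, -0.067, -0.0], [-0.067, -0.998, 0.0], [-0.0, -0.0, -1.0]]
force: [0.4, -0.2, -0.4]
grip_width: 40.7
grasp_force: 0.0
```

>>> servo_tool --moves '[[[0.9,-0.88,0],0,0.43],[[0.9,-0.88,0],0,0.43],[[0,0,0.7],0,0.43],[[0,0,0.9],0,0.43],[[0,0,0.9],0,0.43],[[0,0,0.9],0,0.43],[[0,0,0],0,0.43]]'

```text
time_s: 2.02
tool_pos: [590.9, -317.6, 98.0]
orientation: [[0.998, -0.067, -0.007], [-0.067, -0.998, 0.003], [-0.007, -0.003, -1.0]]
force: [-0.9, 0.3, -1.1]
grip_width: 40.6
grasp_force: 0.0
```

```bash
python3 go.py 598 -318.5 4 -0.07
```

```text
yaw -0.067 twist units 0.04 shift units [0.24 0.01 3.13] pos [ 590.9 -317.6   98. ] t 2.0167 grip 40.6
```

>>> servo_tool --moves '[[[0.24,0,0.8],0,0.43],[[0,0,0.9],0,0.43],[[0,0,0.8],0,0.43],[[0,0,0.5],0,0.43],[[0,0,0.1],0,0.43],[[0,0,0],0,0.43]]'

```text
time_s: 2.52
tool_pos: [600.8, -319.6, 10.5]
orientation: [[0.998, -0.067, -0.001], [-0.067, -0.998, 0.0], [-0.001, -0.0, -1.0]]
force: [0.2, -0.7, 1.2]
grip_width: 40.4
grasp_force: 0.0
```

```bash
python3 go.py 598 -318.5 4 -0.07;python3 - <<'E'
from h import *
im,d=shot("side","s1"); cv2.imwrite("pics/s1c.png",cv2.resize(im[60:260,120:380,::-1],None,fx=2.5,fy=2.5))
E
```

```text
yaw -0.067 twist units 0.03 shift units [-0.1  -0.03  0.22] pos [ 600.8 -319.6   10.5] t 2.5167 grip 40.4
```

View pics/s1c.png

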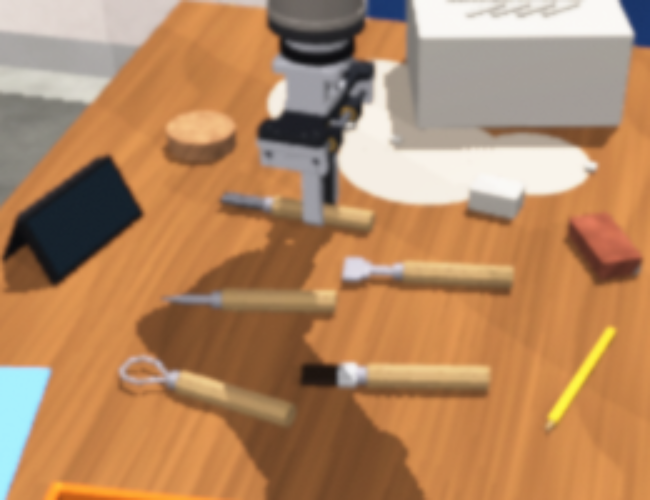

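The side view shows the fingers astride the rasp's handle, with a finger at crop (314,200). I'll lower to z = 4 and close.

>>> servo_tool --moves '[[[-0.08,0,0.2],0,0.43],[[0,0,0],0,0],[[0,0,0],0,0],[[0,0,0],0,0],[[0,0,0],0,0],[[0,0,0],0,0],[[0,0,0],0,0]]'

```text
time_s: 3.15
tool_pos: [598.8, -319.7, 5.1]
orientation: [[0.998, -0.067, 0.001], [-0.067, -0.998, -0.0], [0.001, 0.0, -1.0]]
force: [-1.6, 0.4, 6.5]
grip_width: 19.7
grasp_force: 30.0
```

```bash
python3 go.py 553 201 100 0.08
```

```text
yaw -0.067 twist units -1.84 shift units [ -0.14 -17.42  -3.16] pos [ 598.8 -319.7    5.1] t 3.15 grip 19.7
```

>>> servo_tool --moves '[[[0,0,-0.5],0,0],[[0,0,-0.9],0,0],[[0,0,-0.9],0,0],[[0,0,-0.9],0,0],[[0,0,0],-0.6,0],[[0,0,0],-0.6,0],[[0,0,0],-0.64,0],[[0,-0.5,0],0,0]]'

```text
time_s: 3.82
tool_pos: [596.9, -307.2, 101.7]
orientation: [[0.997, 0.08, 0.001], [0.08, -0.997, -0.002], [0.001, 0.002, -1.0]]
force: [-0.4, 0.1, -1.1]
grip_width: 19.6
grasp_force: 30.0
```

>>> servo_tool --moves '[[[0,-0.9,0],0,0],[[0,-0.9,0],0,0],[[0,-0.9,0],0,0],[[0,-0.9,0],0,0],[[0,-0.9,0],0,0],[[0,-0.9,0],0,0],[[0,-0.9,0],0,0],[[0,-0.9,0],0,0]]'

```text
time_s: 4.48
tool_pos: [579.7, -87.3, 101.3]
orientation: [[0.997, 0.079, 0.0], [0.079, -0.997, 0.0], [0.0, -0.0, -1.0]]
force: [0.0, -0.8, -1.6]
grip_width: 19.8
grasp_force: 30.0
```

>>> servo_tool --moves '[[[0,-0.9,0],0,0],[[0,-0.9,0],0,0],[[0,-0.9,0],0,0],[[0,-0.9,0],0,0],[[0,-0.9,0],0,0],[[0,-0.9,0],0,0],[[0,-0.9,0],0,0],[[0,-0.9,0],0,0]]'

```text
time_s: 5.15
tool_pos: [562.2, 128.0, 101.3]
orientation: [[0.997, 0.079, 0.0], [0.079, -0.997, 0.0], [0.0, -0.0, -1.0]]
force: [0.6, -0.1, -0.6]
grip_width: 20.1
grasp_force: 30.0
```

>>> servo_tool --moves '[[[0,-0.9,0],0,0],[[0,-0.9,0],0,0],[[0,-0.4,0],0,0],[[0,0,0],0,0],[[0,0,0],0,0]]'

```text
time_s: 5.57
tool_pos: [557.3, 192.2, 100.9]
orientation: [[0.997, 0.081, 0.0], [0.081, -0.997, -0.0], [0.0, 0.0, -1.0]]
force: [-0.2, -0.6, -1.6]
grip_width: 20.2
grasp_force: 30.0
```

```bash
python3 go.py 553 201 17.5 0.08
```

```text
yaw 0.081 twist units 0.01 shift units [-0.12 -0.31  2.78] pos [557.3 192.2 100.9] t 5.5667 grip 20.2
```

>>> servo_tool --moves '[[[-0.12,-0.31,0],0,0],[[0,0,0.8],0,0],[[0,0,0.8],0,0],[[0,0,0.6],0,0],[[0,0,0.3],0,0],[[0,0,0.13],0,0],[[0,0,0],0,0],[[0,0,0],0,0]]'

```text
time_s: 6.23
tool_pos: [553.7, 200.8, 22.4]
orientation: [[0.997, 0.079, 0.001], [0.079, -0.997, 0.0], [0.001, -0.0, -1.0]]
force: [0.1, 1.0, -1.0]
grip_width: 19.5
grasp_force: 30.0
```

```bash
python3 go.py 553 201 17.5 0.08
```

```text
yaw 0.079 twist units -0.01 shift units [-0.02 -0.01  0.16] pos [553.7 200.8  22.4] t 6.2333 grip 19.5
```

Lower to contact, release to about 40 mm, rise, then go to the point chisel.

>>> servo_tool --moves '[[[0,0,0.14],0,0],[[0,0,0],0,0],[[0,0,0],0,0.43],[[0,0,0],0,0.43],[[0,0,0],0,0.43],[[0,0,0],0,0.43]]'

```text
time_s: 6.73
tool_pos: [553.4, 201.0, 17.6]
orientation: [[0.997, 0.08, 0.0], [0.08, -0.997, 0.0], [0.0, -0.0, -1.0]]
force: [-0.7, 0.1, -0.6]
grip_width: 39.9
grasp_force: 0.0
```

>>> servo_tool --moves '[[[0,0,-0.4],0,0.43],[[0,0,-0.8],0,0.43],[[0,0,-0.8],0,0.43],[[0,0,-0.8],0,0.43],[[0,0,0],-0.7,0.43],[[0,0,0],-0.74,0.43],[[0,0,0],0,0.43]]'

```text
time_s: 7.32
tool_pos: [553.6, 201.0, 102.9]
orientation: [[0.98, 0.197, 0.001], [0.197, -0.98, 0.001], [0.002, -0.0, -1.0]]
force: [0.5, -0.3, -0.8]
grip_width: 40.3
grasp_force: 0.0
```

```bash
python3 go.py 598 -155.5 100 0.195
```

```text
yaw 0.198 twist units 0.04 shift units [-0.85 11.95  0.1 ] pos [553.6 201.  102.9] t 7.3167 grip 40.3
```

>>> servo_tool --moves '[[[-0.06,0.6,0],0,0.43],[[-0.06,0.86,0],0,0.43],[[-0.06,0.86,0],0,0.43],[[-0.06,0.86,0],0,0.43],[[-0.06,0.86,0],0,0.43],[[-0.06,0.86,0],0,0.43],[[-0.06,0.86,0],0,0.43],[[-0.06,0.86,0],0,0.43]]'

```text
time_s: 7.98
tool_pos: [577.6, 2.0, 101.8]
orientation: [[0.981, 0.192, -0.0], [0.192, -0.981, 0.0], [-0.0, -0.0, -1.0]]
force: [0.4, 0.4, 0.2]
grip_width: 40.4
grasp_force: 0.0
```

>>> servo_tool --moves '[[[-0.06,0.86,0],0,0.43],[[-0.06,0.86,0],0,0.43],[[-0.06,0.86,0],0,0.43],[[-0.06,0.86,0],0,0.43],[[-0.06,0.86,0],0,0.43],[[-0.06,0.86,0],0,0.43],[[0,0.17,0],0,0.43],[[0,0,0],0,0.43]]'

```text
time_s: 8.65
tool_pos: [597.8, -157.9, 101.5]
orientation: [[0.982, 0.189, -0.0], [0.189, -0.982, -0.0], [-0.0, 0.0, -1.0]]
force: [0.2, 0.0, -0.6]
grip_width: 40.4
grasp_force: 0.0
```

```bash
python3 go.py 598 -155.5 4 0.195; python3 - <<'E'
from meas import *
im,d=shot("top","t2"); run("top",im,d,dict(rasp=(168,198,105,198)),17,40)
cv2.imwrite("pics/t2c.png",cv2.resize(im[60:260,80:430,::-1],None,fx=2.2,fy=2.2))
E
```

```text
yaw 0.190 twist units -0.06 shift units [ 0.02 -0.08  3.25] pos [ 597.8 -157.9  101.5] t 8.65 grip 40.4
top rasp 832 butt [474.7 197. ] end [690.7 206.2] origin [529.7 199.3] ang 0.043 len 216 z90 32.1
```

View pics/t2c.png

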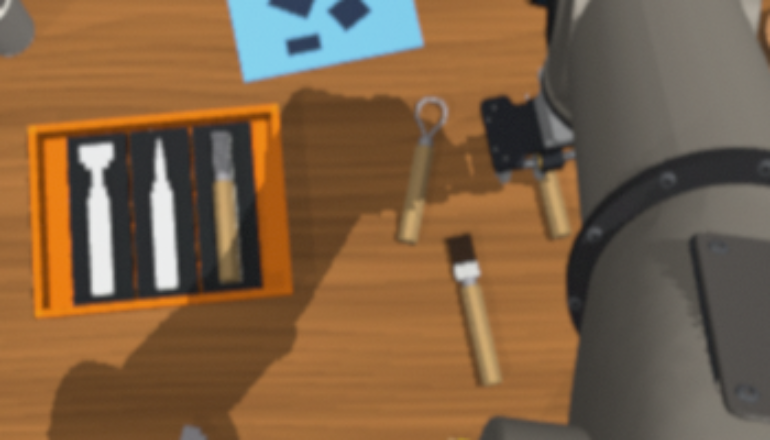

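The top view shows the rasp covering its outline (crop 225,205). The gripper is over the point chisel (crop 550,200).

>>> servo_tool --moves '[[[0.02,-0.08,0.8],0,0.43],[[0,0,0.9],0,0.43],[[0,0,0.8],0,0.43],[[0,0,0.5],0,0.43],[[0,0,0.15],0,0.43],[[0,0,0],0,0.43],[[0,0,0],0,0.43]]'

```text
time_s: 9.28
tool_pos: [598.7, -152.2, 7.7]
orientation: [[0.981, 0.195, 0.001], [0.195, -0.981, 0.0], [0.001, -0.0, -1.0]]
force: [0.9, -0.6, 0.7]
grip_width: 40.6
grasp_force: 0.0
```

```bash
python3 go.py 598 -155.5 4.5 0.195
```

```text
yaw 0.196 twist units 0.01 shift units [-0.04  0.1   0.11] pos [ 598.7 -152.2    7.7] t 9.2833 grip 40.6
```

>>> servo_tool --moves '[[[0,0.1,0.1],0,0.43],[[0,0,0],0,0],[[0,0,0],0,0],[[0,0,0],0,0],[[0,0,0],0,0],[[0,0,0],0,0],[[0,0,0],0,0]]'

```text
time_s: 9.87
tool_pos: [599.0, -156.3, 4.4]
orientation: [[0.981, 0.194, 0.001], [0.194, -0.981, -0.0], [0.001, 0.0, -1.0]]
force: [-1.0, -0.7, 6.7]
grip_width: 19.7
grasp_force: 30.0
```

>>> servo_tool --moves '[[[0,0,-0.5],0,0],[[0,0,-0.9],0,0],[[0,0,-0.9],0,0],[[0,0,-0.9],0,0],[[0,0,0],0.7,0],[[0,0,0],0.7,0],[[0,0,0],0,0]]'

```text
time_s: 10.45
tool_pos: [598.8, -156.1, 100.4]
orientation: [[0.997, 0.08, 0.001], [0.08, -0.997, -0.0], [0.001, 0.0, -1.0]]
force: [-0.1, -0.1, -0.3]
grip_width: 19.9
grasp_force: 30.0
```

```bash
python3 go.py 547.5 270.7 100 0.08
```

```text
yaw 0.080 twist units 0.00 shift units [-5.700e-01 -1.432e+01  1.000e-02] pos [ 598.8 -156.1  100.4] t 10.45 grip 19.9
```

>>> servo_tool --moves '[[[-0.04,-0.5,0],0,0],[[-0.04,-0.9,0],0,0],[[-0.04,-0.9,0],0,0],[[-0.04,-0.9,0],0,0],[[-0.04,-0.9,0],0,0],[[-0.04,-0.9,0],0,0],[[-0.04,-0.9,0],0,0],[[-0.04,-0.9,0],0,0]]'

```text
time_s: 11.12
tool_pos: [571.6, 47.6, 99.6]
orientation: [[0.996, 0.085, -0.001], [0.085, -0.996, -0.0], [-0.001, 0.0, -1.0]]
force: [0.5, -0.3, -0.5]
grip_width: 19.7
grasp_force: 30.0
```

>>> servo_tool --moves '[[[-0.03,-0.9,0],0,0],[[-0.03,-0.9,0],0,0],[[-0.03,-0.9,0],0,0],[[-0.03,-0.9,0],0,0],[[-0.03,-0.9,0],0,0],[[-0.03,-0.9,0],0,0],[[-0.03,-0.9,0],0,0],[[-0.03,-0.9,0],0,0]]'

```text
time_s: 11.78
tool_pos: [546.5, 262.2, 99.5]
orientation: [[0.996, 0.085, -0.001], [0.085, -0.996, -0.0], [-0.001, 0.0, -1.0]]
force: [1.1, -0.1, -1.9]
grip_width: 19.8
grasp_force: 30.0
```

>>> servo_tool --moves '[[[0,-0.3,0],0,0],[[0,0,0],0,0],[[0,0,0],0,0],[[0,0,0],0,0]]'

```text
time_s: 12.12
tool_pos: [546.6, 268.5, 99.6]
orientation: [[0.997, 0.083, -0.0], [0.083, -0.997, -0.001], [-0.0, 0.001, -1.0]]
force: [0.5, -0.7, -0.5]
grip_width: 19.6
grasp_force: 30.0
```

```bash
python3 go.py 547.5 270.7 17 0.08
```

```text
yaw 0.083 twist units 0.03 shift units [ 0.04 -0.07  2.75] pos [546.6 268.5  99.6] t 12.1167 grip 19.6
```

>>> servo_tool --moves '[[[0.04,-0.07,0.5],0,0],[[0,0,0.8],0,0],[[0,0,0.8],0,0],[[0,0,0.4],0,0],[[0,0,0.15],0,0],[[0,0,0],0,0],[[0,0,0],0,0]]'

```text
time_s: 12.7
tool_pos: [548.0, 272.0, 21.2]
orientation: [[0.997, 0.083, 0.001], [0.083, -0.997, 0.0], [0.001, -0.0, -1.0]]
force: [0.5, 0.6, -1.6]
grip_width: 19.9
grasp_force: 30.0
```

```bash
python3 go.py 547.5 270.7 17 0.08
```

```text
yaw 0.083 twist units 0.03 shift units [-0.02  0.04  0.14] pos [548.  272.   21.2] t 12.7 grip 19.9
```

>>> servo_tool --moves '[[[0,0.04,0.13],0,0],[[0,0,0],0,0],[[0,0,0],0,0.43],[[0,0,0],0,0.43],[[0,0,0],0,0.43],[[0,0,0],0,0.43]]'

```text
time_s: 13.2
tool_pos: [547.6, 271.1, 16.8]
orientation: [[0.997, 0.083, 0.0], [0.083, -0.997, 0.0], [0.0, -0.0, -1.0]]
force: [1.0, -1.3, -1.2]
grip_width: 39.9
grasp_force: 0.0
```

>>> servo_tool --moves '[[[0,0,-0.4],0,0.43],[[0,0,-0.8],0,0.43],[[0,0,-0.8],0,0.43],[[0,0,-0.8],0,0.43],[[0,0,0],-0.46,0.43],[[0,0,0],0,0.43]]'

```text
time_s: 13.7
tool_pos: [548.4, 271.5, 103.0]
orientation: [[0.993, 0.121, 0.003], [0.121, -0.993, 0.002], [0.003, -0.001, -1.0]]
force: [-0.1, -0.5, -0.7]
grip_width: 40.9
grasp_force: 0.0
```

```bash
python3 go.py 437.3 -239.5 100 0.12
```

```text
yaw 0.122 twist units 0.02 shift units [-5.72 16.47  0.1 ] pos [548.4 271.5 103. ] t 13.7 grip 40.9
```

>>> servo_tool --moves '[[[-0.2,0.5,0],0,0.43],[[-0.3,0.85,0],0,0.43],[[-0.3,0.85,0],0,0.43],[[-0.3,0.85,0],0,0.43],[[-0.3,0.85,0],0,0.43],[[-0.3,0.85,0],0,0.43],[[-0.3,0.85,0],0,0.43],[[-0.3,0.85,0],0,0.43]]'

```text
time_s: 14.37
tool_pos: [500.8, 68.7, 100.0]
orientation: [[0.993, 0.118, -0.001], [0.118, -0.993, -0.0], [-0.001, 0.0, -1.0]]
force: [0.8, -0.3, 0.9]
grip_width: 40.6
grasp_force: 0.0
```

>>> servo_tool --moves '[[[-0.3,0.85,0],0,0.43],[[-0.3,0.85,0],0,0.43],[[-0.3,0.85,0],0,0.43],[[-0.3,0.85,0],0,0.43],[[-0.3,0.85,0],0,0.43],[[-0.3,0.85,0],0,0.43],[[-0.3,0.85,0],0,0.43],[[-0.3,0.85,0],0,0.43]]'

```text
time_s: 15.03
tool_pos: [453.5, -142.1, 100.1]
orientation: [[0.993, 0.118, -0.001], [0.118, -0.993, 0.0], [-0.001, -0.0, -1.0]]
force: [0.6, 0.2, 1.3]
grip_width: 40.5
grasp_force: 0.0
```

```bash
python3 go.py 437.3 -239.5 100 0.12
```

```text
yaw 0.118 twist units -0.02 shift units [-0.92  3.16  0.  ] pos [ 453.5 -142.1  100.1] t 15.0333 grip 40.5
```

>>> servo_tool --moves '[[[-0.27,0.8,0],0,0.43],[[-0.27,0.8,0],0,0.43],[[-0.27,0.8,0],0,0.43],[[-0.08,0.4,0],0,0.43],[[0,0,0],0,0.43],[[0,0,0],0,0.43]]'

```text
time_s: 15.53
tool_pos: [437.7, -227.3, 100.1]
orientation: [[0.993, 0.117, -0.001], [0.117, -0.993, 0.001], [-0.001, -0.001, -1.0]]
force: [0.1, 0.8, -0.1]
grip_width: 40.6
grasp_force: 0.0
```

```bash
python3 go.py 437.3 -239.5 4.5 0.12
```

```text
yaw 0.118 twist units -0.03 shift units [-0.06  0.4   3.19] pos [ 437.7 -227.3  100.1] t 15.5333 grip 40.6
```

>>> servo_tool --moves '[[[-0.06,0.4,0.2],0,0.43],[[0,0,0.8],0,0.43],[[0,0,0.9],0,0.43],[[0,0,0.7],0,0.43],[[0,0,0.35],0,0.43],[[0,0,0.1],0,0.43],[[0,0,0],0,0.43],[[0,0,0],0,0.43]]'

```text
time_s: 16.2
tool_pos: [438.7, -239.0, 9.8]
orientation: [[0.993, 0.12, 0.001], [0.12, -0.993, -0.0], [0.001, 0.0, -1.0]]
force: [-0.2, 0.1, 0.6]
grip_width: 40.3
grasp_force: 0.0
```

```bash
python3 go.py 437.3 -239.5 4.5 0.12
```

```text
yaw 0.120 twist units 0.00 shift units [-0.05  0.01  0.18] pos [ 438.7 -239.     9.8] t 16.2 grip 40.3
```

>>> servo_tool --moves '[[[-0.04,0,0.17],0,0.43],[[0,0,0],0,0],[[0,0,0],0,0],[[0,0,0],0,0],[[0,0,0],0,0],[[0,0,0],0,0],[[0,0,0],0,0]]'

```text
time_s: 16.78
tool_pos: [437.3, -239.6, 4.2]
orientation: [[0.993, 0.119, 0.001], [0.119, -0.993, -0.0], [0.001, 0.0, -1.0]]
force: [-0.9, 0.2, 7.2]
grip_width: 19.4
grasp_force: 30.0
```

>>> servo_tool --moves '[[[0,0,-0.5],0,0],[[0,0,-0.9],0,0],[[0,0,-0.9],0,0],[[0,0,-0.9],0,0],[[0,0,0],0.5,0],[[0,0,0],0,0],[[0,0,0],0,0]]'

```text
time_s: 17.37
tool_pos: [436.9, -239.2, 99.7]
orientation: [[0.997, 0.081, -0.0], [0.081, -0.997, 0.0], [-0.0, -0.0, -1.0]]
force: [-1.0, -0.2, -0.1]
grip_width: 20.0
grasp_force: 30.0
```

```bash
python3 go.py 542 340.5 100 0.08
```

```text
yaw 0.081 twist units 0.01 shift units [ 5.040e+00 -1.898e+01 -1.000e-02] pos [ 436.9 -239.2   99.7] t 17.3667 grip 20.0
```

>>> servo_tool --moves '[[[0.2,-0.5,0],0,0],[[0.24,-0.85,0],0,0],[[0.24,-0.85,0],0,0],[[0.24,-0.85,0],0,0],[[0.24,-0.85,0],0,0],[[0.24,-0.85,0],0,0],[[0.24,-0.85,0],0,0],[[0.24,-0.85,0],0,0]]'

```text
time_s: 18.03
tool_pos: [477.1, -40.7, 98.8]
orientation: [[0.997, 0.081, -0.002], [0.081, -0.997, 0.0], [-0.002, -0.0, -1.0]]
force: [0.2, 0.9, -0.7]
grip_width: 19.9
grasp_force: 30.0
```

>>> servo_tool --moves '[[[0.24,-0.85,0],0,0],[[0.24,-0.85,0],0,0],[[0.24,-0.85,0],0,0],[[0.24,-0.85,0],0,0],[[0.24,-0.85,0],0,0],[[0.24,-0.85,0],0,0],[[0.24,-0.85,0],0,0],[[0.24,-0.85,0],0,0]]'

```text
time_s: 18.7
tool_pos: [518.2, 167.1, 98.6]
orientation: [[0.997, 0.081, -0.002], [0.081, -0.997, -0.001], [-0.002, 0.0, -1.0]]
force: [-0.6, 0.3, 0.2]
grip_width: 20.1
grasp_force: 30.0
```

>>> servo_tool --moves '[[[0.24,-0.85,0],0,0],[[0.24,-0.85,0],0,0],[[0.24,-0.85,0],0,0],[[0.24,-0.85,0],0,0],[[0.24,-0.85,0],0,0],[[0,-0.3,0],0,0],[[0,0,0],0,0],[[0,0,0],0,0]]'

```text
time_s: 19.37
tool_pos: [543.1, 304.4, 98.6]
orientation: [[0.997, 0.081, -0.002], [0.081, -0.997, -0.001], [-0.002, 0.001, -1.0]]
force: [0.1, -0.7, -1.3]
grip_width: 19.9
grasp_force: 30.0
```

```bash
python3 go.py 542 340.5 16.8 0.08
```

```text
yaw 0.081 twist units 0.02 shift units [ 0.06 -1.2   2.73] pos [543.1 304.4  98.6] t 19.3667 grip 19.9
```

>>> servo_tool --moves '[[[0.06,-0.7,0],0,0],[[0,-0.5,0],0,0],[[0,0,0.5],0,0],[[0,0,0.8],0,0],[[0,0,0.7],0,0],[[0,0,0.4],0,0],[[0,0,0.2],0,0],[[0,0,0],0,0]]'

```text
time_s: 20.03
tool_pos: [542.3, 340.2, 20.8]
orientation: [[0.997, 0.08, -0.002], [0.08, -0.997, -0.001], [-0.002, 0.001, -1.0]]
force: [-0.4, -0.7, -0.4]
grip_width: 20.3
grasp_force: 30.0
```

```bash
python3 go.py 542 340.5 16.8 0.08
```

```text
yaw 0.080 twist units -0.00 shift units [-0.01 -0.01  0.13] pos [542.3 340.2  20.8] t 20.0333 grip 20.3
```

>>> servo_tool --moves '[[[0,0,0.13],0,0],[[0,0,0],0,0],[[0,0,0],0,0.43],[[0,0,0],0,0.43],[[0,0,0],0,0.43],[[0,0,0],0,0.43]]'

```text
time_s: 20.53
tool_pos: [543.1, 341.0, 18.5]
orientation: [[0.997, 0.08, 0.001], [0.08, -0.997, 0.0], [0.001, -0.0, -1.0]]
force: [-0.5, 0.2, -0.5]
grip_width: 39.9
grasp_force: 0.0
```

>>> servo_tool --moves '[[[0,0,-0.4],0,0.43],[[0,0,-0.9],0,0.43],[[0,0,-0.9],0,0.43],[[0,0,-0.9],0,0.43],[[0,0,-0.9],0,0.43],[[0,0.8,-0.5],0,0.43],[[0,1,0],0,0.43],[[0,1,0],0,0.43]]'

```text
time_s: 21.2
tool_pos: [550.0, 257.2, 155.4]
orientation: [[0.997, 0.081, 0.003], [0.081, -0.997, 0.002], [0.003, -0.001, -1.0]]
force: [0.3, -0.4, -0.1]
grip_width: 40.8
grasp_force: 0.0
```

>>> servo_tool --moves '[[[0,1,0],0,0.43],[[0,1,0],0,0.43],[[0,1,0],0,0.43],[[0,1,0],0,0.43],[[0,1,0],0,0.43],[[0,1,0],0,0.43],[[0,1,0],0,0.43],[[0,1,0],0,0.43]]'

```text
time_s: 21.87
tool_pos: [568.8, 16.5, 154.2]
orientation: [[0.997, 0.08, 0.001], [0.08, -0.997, 0.0], [0.001, -0.0, -1.0]]
force: [0.1, 0.2, 0.5]
grip_width: 40.8
grasp_force: 0.0
```

>>> servo_tool --moves '[[[0,1,0],0,0.43],[[0,1,0],0,0.43],[[0,1,0],0,0.43],[[0,1,0],0,0.43],[[0,0.5,0],0,0.43],[[0,0,0],0,0.43],[[0,0,0],0,0.43]]'

```text
time_s: 22.45
tool_pos: [579.5, -117.2, 153.8]
orientation: [[0.997, 0.078, 0.001], [0.078, -0.997, 0.0], [0.001, -0.0, -1.0]]
force: [0.5, 1.2, 0.2]
grip_width: 40.1
grasp_force: 0.0
```

```bash
python3 - <<'E'
from meas import *
im,d=shot("top","t3"); ims,ds=shot("side","s3")
B=dict(rasp=(170,196,112,194),point=(142,168,114,197),flat=(112,138,117,199))
for n,i,dd,b in(("top",im,d,B),("side",ims,ds,dict(flat=(100,222,330,370),point=(120,230,303,330),rasp=(132,238,273,298)))): run(n,i,dd,b,17,37)
run("top",im,d,{k:TT[k] for k in("loop","brush")}); run("side",ims,ds,{k:TS[k] for k in("loop","brush")})
cv2.imwrite("pics/t3c.png",np.hstack([cv2.resize(im[90:245,90:320,::-1],(400,270)),cv2.resize(ims[240:400,70:280,::-1],(354,270))]))
print(state()["tool_pos"],state()["time_s"])
E
```

```text
top rasp 663 butt [481.  192.2] end [685.3 211.1] origin [535.8 197.3] ang 0.092 len 205 z90 32.4
top point 612 butt [474.4 262.4] end [680.4 278.6] origin [529.3 266.7] ang 0.078 len 207 z90 32.5
top flat 727 butt [470.4 331.4] end [673.3 350.9] origin [525.2 336.7] ang 0.096 len 204 z90 32.3
side flat 1511 butt [466.4 340.7] end [677.7 349. ] origin [521.4 342.8] ang 0.039 len 211 z90 33.1
side point 970 butt [475.1 269.6] end [678.  280.1] origin [530.1 272.4] ang 0.052 len 203 z90 33.5
side rasp 997 butt [481.3 200.3] end [684.9 209.6] origin [536.3 202.8] ang 0.045 len 204 z90 33.2
top loop 492 butt [529.5 -12. ] end [705.8 -14.3] origin [584.5 -12.7] ang -0.013 len 176 z90 20.7
top brush 612 butt [381.3 -84.9] end [545.7 -54. ] origin [435.4 -74.7] ang 0.186 len 167 z90 20.7
side loop 547 butt [542.5   7.5] end [706.7 -28.6] origin [596.2  -4.3] ang -0.216 len 168 z90 21.5
side brush 671 butt [382.1 -81.8] end [546.2 -52.8] origin [436.3 -72.2] ang 0.175 len 167 z90 21.3
[ 579.64955287 -115.39151538  153.54880443] 22.55
```

View pics/t3c.png

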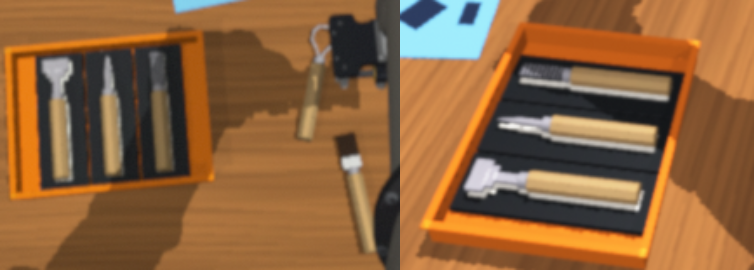

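The picture shows all three tools on their outlines, with the loop tool and brush unmoved. The tray walls spoiled those fits, so I'll refit from the saved images without them.

```bash
python3 - <<'E'
from meas import *
P=dict(flat=(542,340.5),point=(547.5,270.7),rasp=(553,201)); c,s=np.cos(.08),np.sin(.08)
for n in("top","side"):
    a=np.load(f"pics/{n[0]}3.npz"); d=a["d"]; W=pix2w(n,U,V,d)[d>100]
    for k,p in P.items():
        q=W[:,:2]-p; x=q@[c,s]; y=q@[-s,c]
        m=(x>-59)&(x<54)&(abs(y)<25)&(W[:,2]>17)&(W[:,2]<40); w=W[m]; mm,e,lo,hi=fit(w)
        print(n,k,m.sum(),"butt x %.1f"%np.percentile(x[m],.7),"lateral %.1f"%((np.percentile(y[m],3)+np.percentile(y[m],97))/2),"ang err %.3f"%(np.arctan2(e[1],e[0])-.08),"z top %.1f"%np.percentile(w[:,2],85))
E
```

```text
top flat 430 butt x -54.4 lateral -0.3 ang err 0.008 z top 32.4
top point 423 butt x -55.4 lateral -0.4 ang err 0.004 z top 32.5
top rasp 407 butt x -55.7 lateral -0.6 ang err 0.010 z top 32.5
side flat 893 butt x -53.8 lateral -0.2 ang err 0.016 z top 33.2
side point 771 butt x -54.9 lateral 0.5 ang err 0.009 z top 33.2
side rasp 669 butt x -54.9 lateral 0.7 ang err 0.012 z top 33.2
```

All three sit within about 1 mm, so I'll hand in.

```bash
python3 -c "
from cell import *
print(sign_off())"
```

```text
the job is handed in; nothing more can be done
None
```

The flat chisel, point chisel and rasp each lie on their own outline, within about 1 mm and 0.02 rad by the last camera check; the paintbrush and loop tool were not moved, and the job is handed in.

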